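# Prop the recipe notebook up against the canister

## Task

Lift the notebook out of the rack and stand it on its short edge on the worktop with its front cover towards you, leaning back squarely and centrally about 20 degrees from upright against the front of the square canister. Block its foot with the small tub: stand that upright on the worktop, up against the middle of the notebook's foot, so that it cannot slide forward. Do not let the notebook fall flat, and leave the canister and the other things where they are.

Things in the scene. Friction and masses are not known exactly. Their poses are not given: they have to be found in the camera images.
- notebook: Stiff spiral notebook, plain pale cover, 208 x 146 x 11 mm, 0.23 kg +-30 %, upright in the rack, front cover to the robot side. Origin mid back cover; x along the 208 mm (up in the rack; foot edge at x = -104 mm, top +104), y across (solid -75 to +71 mm, wire spiral at +y to 76), z out of the front cover (back 0, front 11 mm). Upright, its pitch is near -90 deg: use the rotation matrix.
- notebook_foot (a point): Middle of the front lower edge of the notebook (own point -104, -2, 11 mm); axes as the notebook's.
- notebook_top (a point): Middle of the notebook's upper short edge, at mid thickness (own point 104, -2, 5.5 mm); axes as the notebook's.
- canister: Square pale green canister with rounded corners and lid, 102 x 102 mm, loose, full (0.95 kg). Origin at the centre of its underside, z up; its front (own -x side) faces the robot side. Flat front at x = -50 mm, lid rim at x = -51 mm from z = 102 to 127 mm; lid knob to 140 mm. A notebook leaning on it rests on the lid rim.
- rack: Letter rack, fixed: wooden base 100 (x) x 176 (y) mm, top 8 mm above the worktop; four upright 6 mm wire hoops across it (at own x = -37, -11, 11, 37 mm; 110 mm wide, 91 mm high). Origin at the centre of the underside, z up. The notebook stands in the middle slot (x = 0, 16 mm wide), parallel to the hoops, its upper edge 216 mm above the worktop.
- small_tub: Small round tub with tan lid, diameter 62 mm, height 35 mm, 0.2 kg (+-30 %); the smaller and lower of the two tubs. It, the large tub and the egg cup stand on the open worktop between rack and canister, in any order; a fixed toaster (189 mm high) stands behind them, its front at world x = 0.62. Origin at the centre of its underside, z up.
- large_tub: Bystander: larger round tub with a grey lid and a blue band, diameter 69 mm, height 41 mm. Origin at the centre of its underside.
- egg_cup: Bystander: white footed egg cup, diameter 52 mm, height 58 mm. Origin at the centre of its underside.
Things that resemble listed ones, but are neither listed nor needed, are in the scene too. Leave any pink or yellow look-alike of the small_tub alone.

How it is judged:
On the way, in this order (a step that is already met when the one before it is completed fails the run):
1. the notebook is lifted, its foot more than 40 mm above the worktop (height (world z) of notebook_foot above 0.04 m), for 0.1 s.
2. the notebook leans against the front of the canister on its own, with the fingers off it (angle between notebook's own z axis and vertical between 1.012 and 1.414 rad and angle between notebook's own y axis and vertical between 1.45 and 1.69 rad and height (world z) of notebook_foot below 0.01 m and height (world z) of notebook_top above 0.15 m and contact force between notebook and canister above 0.03 N and angle between the y axis of notebook and the y axis of canister, either way round below 0.26 rad and x of notebook in the frame of canister below -0.03 m and y of notebook in the frame of canister between -0.035 and 0.035 m and contact force between notebook and the fingers below 0.05 N and linear speed of notebook below 0.02 m/s), for 0.2 s.
At the end, for the whole second after the job is handed in: Notebook on its short edge on the worktop, cover outwards, leaning back 9 to 32 deg on the canister front, within 15 deg of parallel, 35 mm of central; small tub upright on the worktop, centre within 41 mm of the middle of the foot edge; canister upright, within 25 mm of its start; all at rest (all of step 2 and horizontal distance between notebook_foot and small_tub below 0.041 m and z of small_tub in the frame of notebook above 0.025 m and height (world z) of small_tub below 0.004 m and angle between small_tub's own z axis and vertical below 0.1 rad and linear speed of small_tub below 0.02 m/s and angle between canister's own z axis and vertical below 0.05 rad and distance of canister from where it was at the start of the episode below 0.025 m); the robot touches nothing.
It fails at once if the notebook falls flat (its cover within about 35 degrees of level) (angle between notebook's own z axis and vertical below 0.6 rad or angle between notebook's own z axis and vertical above 2.54 rad).
It fails at once if the canister is displaced by more than 30 mm or tipped over (distance of canister from where it was at the start of the episode above 0.03 m or angle between canister's own z axis and vertical above 0.5 rad).
It fails at once if the large tub is displaced by more than 30 mm or tipped over (distance of large_tub from where it was at the start of the episode above 0.03 m or angle between large_tub's own z axis and vertical above 0.5 rad).
It fails at once if the egg cup is displaced by more than 30 mm or tipped over (distance of egg_cup from where it was at the start of the episode above 0.03 m or angle between egg_cup's own z axis and vertical above 0.5 rad).
It also fails if it takes over 72 s, if anything falls off the work surface, if the arm or the gripper's body presses on something with over 40 N, if the wrist force passes 120 N, or if a joint passes its speed limit or range.

## Robot

A 6-joint arm with a two-finger parallel gripper is mounted at the origin on a cart in front of the work surface, level with it; the furniture and walls round the work are solid. World frame = base frame: x ahead of the robot, y to its left, z up, the work surface at z = 0. Lengths are in m, angles in rad, forces in N, time in s.
With the tool pointing down it reaches from about 0.3 to 0.85 m from the base axis. Payload 5.4 kg.
Tool frame: the origin (TCP) lies at the very end of the fingers, on their centre line; the grasp point (between the pads) lies tcp_to_grasp behind it (tcp_to_grasp is the distance from the TCP to the grasp point, in m); z points along the fingers, y is the line along which they close (so a half turn about z gives the same grasp; the last joint's range is limited). The gripper opens to 85 mm and grips with 20 to 120 N. Pads are 22 mm wide; open, the fingers measure 114 mm over their backs; the gripper's body (76 mm by 85 mm) begins 54 mm behind the grasp point. The pads swing forward as they close: fully open they stand 13 mm farther back than shut.
Start: joints at [1.131, 0.158, 1.597, -0, 1.386, -0.21], TCP at [0.131, 0.56, 0.231] pointing down, gripper open.
Joint ranges: [-2.91, 2.91], [-0.94, 2.29], [0.18, 2.7], [-1.29, 4.43], [0.17, 2.64], [-3, 3]. Speed limits (rad/s): [2.57, 2.57, 3.14, 3.14, 3.14, 3.14].

## Interface

Orientations are given as a unit quaternion [w, x, y, z].
In Python, from bench import observe, get_image, camera_params, job_done, tcp_to_grasp gives the robot as it stands.
- The arm moves only by the tool carry_out, never from a script. Its argument "series" is a list of rows, each a list of 3 entries, a list of its own where there are three numbers: the shift along the tool's x, y, z normalised to -1 to 1, where 1 is 800 mm, then the turn about the tool's z normalised to -1 to 1, where 1 is 60 degrees, then the closure in counts, from 0 (fully open) to 255 (shut). In form: [[[x, y, z], spin, grip], ...]. A call has exactly 8 rows; each row is the pose to reach, as a shift and turn from the pose commanded when the call began, along the tool's axes at that moment; what a row does not reach only later rows make up. A row lasts 1/10 s, in which the tool goes at most 50 mm and 8.59 degrees, less where a joint would pass 70% of its speed; a pose out of reach is approached as far as the arm can. A call with a number of a shift or a turn outside -1 to 1 is refused whole. A call with a gripper value outside its range is refused whole. The fingers move at their own pace and stop on an object; the grip force is fixed at half the most. Time passes only in rows, so rows that repeat a pose let the fingers close, or fill a call up. It gives the time, the measured TCP pose, the force, the opening and the grip force at its end, in the units of the state.
- observe(): the state, without advancing time (a new reading comes with each control period).
- get_image(name): name is "scene" or "top" or "wrist"; returns the picture (420x560x3 uint8, red, green, blue); there is no depth.
- camera_params(name): a dict with "fx", "fy", "cx", "cy" (pixels), "origin" and "attitude" of the camera in the world; the wrist camera has in their place "T_tool_cam" (4x4, takes a point from camera to tool coordinates, whose origin is the TCP and whose axes are the flange's). Camera axes: x right, y down, z forward; pixel columns grow to the right and rows downward; lengths in m; the calibration is good to about 2 mm. A picture is of the moment at which its call begins: read the wrist's pose just before it. camera_params takes no time and is no camera call.
- job_done(): hands the job in; it is judged then, once.
The state is a dict: "time": time; "qpos": joint angles; "qvel": joint speeds; "joint_efforts": joint torques, N m; "ee_pos": TCP position; "tcp_rot": TCP orientation; "force": force on the tool from outside, world axes, zero at the start; "moment": the same for the moment, N m; "finger_gap": finger opening in m; "grasp_force": force on a finger pad.
Only numpy, scipy, OpenCV 4.12 (cv2) and the standard library are available. Lean on these libraries where they do the work, as an engineer would, in place of code of your own. Each camera call takes 0.05 s, during which the arm holds its last target. There are 200 camera calls.

## Working session

There is one attempt and no reset: what is moved stays moved. The work goes in short steps, Python scripts to look and compute and a tool call to move; the robot and the scene stay as the last step left them, time stands still between calls to the robot, and variables do not carry over. Pictures are saved under pics/ and viewed, at most 10 in all, crops included, and the job is handed in when it is done.

Besides the shell and the picture viewer there is one more tool, called after "Emit:" as name(argument=value, ...) on one line, values as JSON. carry_out: Moves the arm, as the interface text tells. Its arguments: {"type":"object","properties":{"series":{"type":"array","items":{"type":"array"}}},"required":["series"]}

```bash
mkdir -p pics && python3 - <<'E'
from bench import *
import cv2,json
import numpy as np
print(observe()); print(tcp_to_grasp)
for n in ["scene","top","wrist"]:
    print(n,camera_params(n))
a=get_image("scene");b=get_image("top")
cv2.imwrite("pics/scene.png",a[...,::-1]);cv2.imwrite("pics/top.png",b[...,::-1])
E
```

```text
{'time': 0.0, 'qpos': array([ 1.13090217e+00,  1.59056415e-01,  1.59826728e+00,  6.11992652e-06,
        1.38618252e+00, -2.10091491e-01]), 'qvel': array([ 5.76964653e-06,  3.14380232e-05, -3.42771794e-04,  7.37076407e-04,
        8.21085744e-04,  2.40062646e-03]), 'joint_efforts': array([-7.94562709e-07, -3.96006310e+01, -3.31423438e+01, -1.49025491e-04,
        8.41416389e-03, -3.36496761e-06]), 'ee_pos': array([0.13072524, 0.55931696, 0.23029521]), 'tcp_rot': array([-3.08351187e-04,  1.14649183e-01,  9.93405582e-01, -9.05733497e-04]), 'force': array([-0.29242918,  0.25957146,  0.07533055]), 'moment': array([ 0.04231101, -0.03325504,  0.0238724 ]), 'grasp_force': 0.0, 'finger_gap': 0.0851784918329731}
0.0187
scene {'fx': 491.2877271970802, 'fy': 491.2877271970802, 'cx': 270.9266125333054, 'cy': 197.81833246133306, 'origin': array([-0.11978638, -0.4344707 ,  1.03642109]), 'attitude': array([-0.28817391,  0.8382511 , -0.43444202,  0.15984684])}
top {'fx': 483.4482356042483, 'fy': 483.4482356042483, 'cx': 279.90712950820154, 'cy': 201.5266552582924, 'origin': array([ 0.25573564, -0.02356226,  1.25700384]), 'attitude': array([ 0.06963603, -0.69949371,  0.70797697, -0.06802927])}
wrist {'fx': 324.47925478249664, 'fy': 324.47925478249664, 'cx': 274.646147888497, 'cy': 213.68268484881807, 'T_tool_cam': array([[-3.78446728e-04, -9.59923827e-01, -2.80260778e-01,
         7.20608195e-02],
       [ 9.99999893e-01, -4.37679409e-04,  1.48762185e-04,
         5.04845062e-04],
       [-2.65464738e-04, -2.80260692e-01,  9.59923890e-01,
        -1.41909425e-01],
       [ 0.00000000e+00,  0.00000000e+00,  0.00000000e+00,
         1.00000000e+00]])}
```

View pics/scene.png

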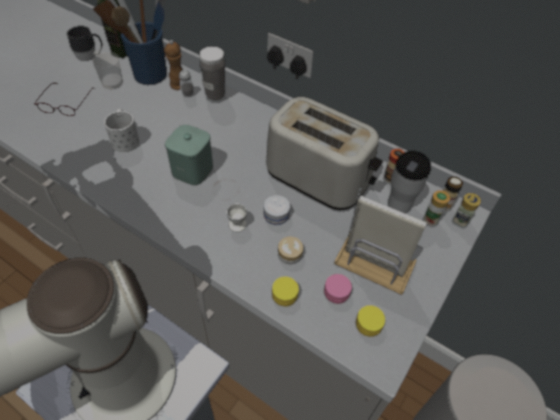

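View pics/top.png

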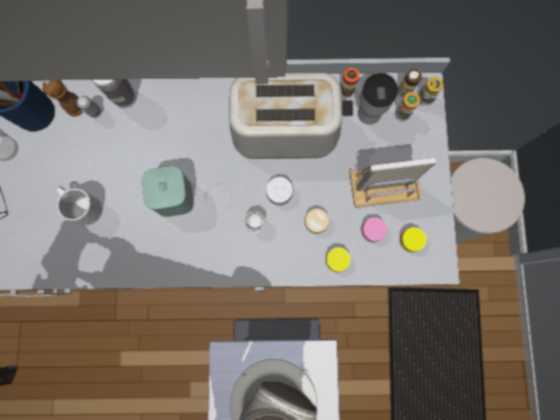

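Scene picture: the notebook stands in the rack at (388,233). Small-tub candidates are the tan-lid tub (290,248), the grey-lid tub (277,209, which is the large tub), pink (338,288), and yellow (285,291) and (371,320). I choose tan, which is at (317,220) in the top picture. The canister is at (190,155) in the scene picture and (165,190) in the top one; the egg cup is at (237,216) and (255,219).

Next is a close crop to check this.

```bash
python3 - <<'E'
import cv2,numpy as np
b=cv2.imread("pics/top.png");a=cv2.imread("pics/scene.png")
g=lambda i:np.clip(255*(i/255.)**0.7,0,255).astype(np.uint8)
c1=cv2.resize(g(b[140:250,240:440]),None,fx=4,fy=4,interpolation=cv2.INTER_CUBIC)
cv2.imwrite("pics/c1.png",c1)
c2=cv2.resize(g(a[120:190,160:220]),None,fx=6,fy=6,interpolation=cv2.INTER_CUBIC)
c3=cv2.resize(g(b[155:225,130:200]),None,fx=6,fy=6,interpolation=cv2.INTER_CUBIC)
cv2.imwrite("pics/c2.png",np.hstack([c2,c3]))
c4=cv2.resize(g(a[190:300,270:430]),None,fx=5,fy=5,interpolation=cv2.INTER_CUBIC)
cv2.imwrite("pics/c4.png",c4)
E
```

```text
(no output)
```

View pics/c1.png

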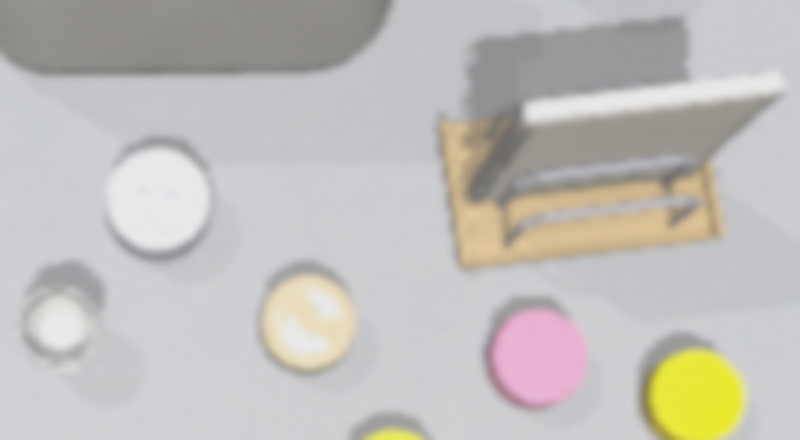

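View pics/c2.png

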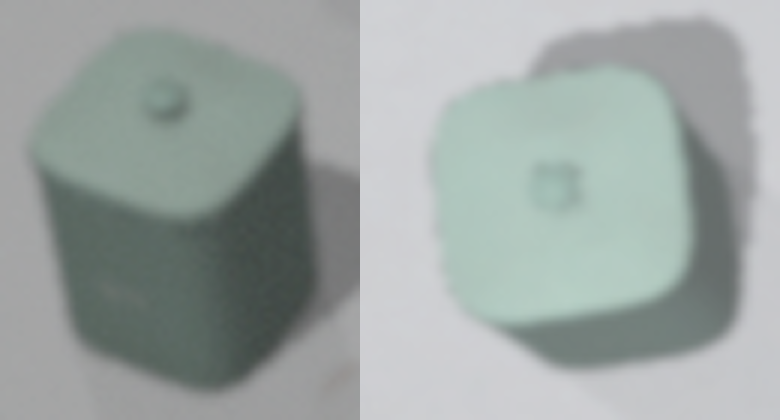

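View pics/c4.png

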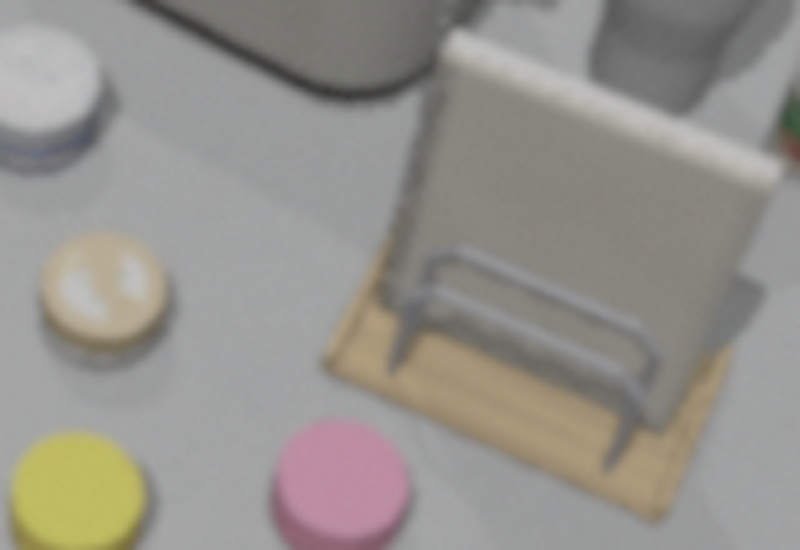

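The crops confirm it. In the top crop the tan lid's centre is at crop (308,321), the grey lid at (158,198), and the notebook's top edge runs from (526,111) to (784,86). In the second crop the canister lid's centre is near (202,194), its knob at (195,187), and it is turned about 6 degrees.

```bash
cat > h.py <<'E'
from bench import *
import numpy as np, cv2
from scipy.spatial.transform import Rotation as R
rot=lambda q: R.from_quat(np.r_[q[1:],q[0]]).as_matrix()
def cam(n,s=None):
    c=camera_params(n)
    if n=="wrist":
        s=s or observe(); M=rot(s["tcp_rot"])
        T=c["T_tool_cam"]; return c,M@T[:3,:3],s["ee_pos"]+M@T[:3,3]
    return c,rot(c["attitude"]),np.array(c["origin"])
def ray(n,u,v,z,s=None):
    c,M,o=cam(n,s); d=M@[(u-c["cx"])/c["fx"],(v-c["cy"])/c["fy"],1]
    return o+d*(z-o[2])/d[2]
def proj(n,p,s=None):
    c,M,o=cam(n,s); q=M.T@(np.array(p)-o)
    return np.r_[c["fx"]*q[0]/q[2]+c["cx"],c["fy"]*q[1]/q[2]+c["cy"]]
E
python3 - <<'E'
from h import *
t=lambda X,Y,z:np.round(ray("top",240+(X+.5)/4-.5,140+(Y+.5)/4-.5,z),4)
k=lambda X,Y,z:np.round(ray("top",130+(X+.5)/6-.5,155+(Y+.5)/6-.5,z),4)
s=lambda X,Y,z:np.round(ray("scene",270+(X+.5)/5-.5,190+(Y+.5)/5-.5,z),4)
s2=lambda X,Y,z:np.round(ray("scene",160+(X+.5)/6-.5,120+(Y+.5)/6-.5,z),4)
print("nb top",t(526,111,.216),t(784,86,.216)," scene",s(462,40,.216),s(775,170,.216))
print("rack base", t(440,118,.008),t(718,236,.008),t(463,268,.008),"scene",s(325,362,.008),s(655,518,.008))
print("tan",t(308,321,.035),s(104,290,.035))
print("grey",t(158,198,.041),"egg",t(58,320,.058))
print("can lid",k(202,194,.127),"knob",k(195,187,.138),"scene knob",s2(166,100,.138))
print("can front edge",k(150,323,.127),k(290,303,.127)," back",k(110,80,.127),k(260,65,.127))
print("can left",k(75,150,.127),k(90,290,.127))
E
```

```text
nb top [ 0.5363 -0.2262  0.216 ] [ 0.5488 -0.3706  0.216 ]  scene [ 0.5378 -0.232   0.216 ] [ 0.5525 -0.37    0.216 ]
rack base [ 0.5882 -0.2092  0.008 ] [ 0.5057 -0.3889  0.008 ] [ 0.4863 -0.2202  0.008 ] scene [ 0.488  -0.2217  0.008 ] [ 0.5045 -0.3898  0.008 ]
tan [ 0.4481 -0.1155  0.035 ] [ 0.4449 -0.1199  0.035 ]
grey [ 0.5285 -0.0206  0.041 ] egg [0.4471 0.043  0.058 ]
can lid [0.5181 0.2571 0.127 ] knob [0.5184 0.2572 0.138 ] scene knob [0.5158 0.2524 0.138 ]
can front edge [0.4659 0.2759 0.127 ] [0.4733 0.2206 0.127 ]  back [0.5657 0.2959 0.127 ] [0.5712 0.2356 0.127 ]
can left [0.5369 0.3087 0.127 ] [0.4796 0.3003 0.127 ]
```

```bash
cat > plan.py <<'E'
# plan(waypoints): [(x,y,z,angle of tool y in world deg)], each one call from the previous; prints tool shift/0.8 and spin/60
from h import *
def plan(W,start=None):
    s=observe(); M=rot(s["tcp_rot"]); p=s["ee_pos"]; 
    a=np.degrees(np.arctan2(M[1,1],M[0,1]))
    print("now t",round(s["time"],2),np.round(p,4),"ang",round(a,2),"gap",round(s["finger_gap"],4),"F",np.round(s["force"],1),"g",round(s["grasp_force"],1),"q",np.round(s["qpos"],2))
    if start: p,a=np.array(start[:3]),start[3]
    for w in W:
        t=np.radians(a); y=np.array([np.cos(t),np.sin(t),0]);z=np.array([0,0,-1]);x=np.cross(y,z)
        d=np.array(w[:3])-p
        print(np.round(np.array([x@d,y@d,z@d])/.8,4),"spin",round((a-w[3])/60,4),"rows",round(np.linalg.norm(d)/.05,1),round(abs(a-w[3])/8.59,1))
        p,a=np.array(w[:3]),w[3]
E
python3 - <<'E'
from plan import *
plan([(.27,.28,.30,53),(.41,-.01,.32,29),(.545,-.299,.28,6.1)])
E
```

```text
now t 0.1 [0.1308 0.5594 0.2304] ang 76.83 gap 0.0855 F [ 0.  -0.2  0.2] g 0.0 q [ 1.13  0.16  1.6  -0.    1.39 -0.21]
[-0.249  -0.3004 -0.087 ] spin 0.3972 rows 6.4 2.8
[-0.3579 -0.1842 -0.025 ] spin 0.4 rows 6.5 2.8
[-0.3978 -0.0275  0.05  ] spin 0.3817 rows 6.4 2.7
```

Emit:
carry_out(series=[[[-0.249,-0.3,-0.087],0.397,0],[[-0.249,-0.3,-0.087],0.397,0],[[-0.249,-0.3,-0.087],0.397,0],[[-0.249,-0.3,-0.087],0.397,0],[[-0.249,-0.3,-0.087],0.397,0],[[-0.249,-0.3,-0.087],0.397,0],[[-0.249,-0.3,-0.087],0.397,0],[[-0.249,-0.3,-0.087],0.397,0]])

```text
time: 0.9
ee_pos: [0.2715, 0.2792, 0.3015]
tcp_rot: [0.001, 0.319, 0.948, 0.0]
force: [-0.2, -0.2, 0.4]
finger_gap: 0.0853
grasp_force: 0.0
```

Emit:
carry_out(series=[[[-0.358,-0.184,-0.025],0.4,0],[[-0.358,-0.184,-0.025],0.4,0],[[-0.358,-0.184,-0.025],0.4,0],[[-0.358,-0.184,-0.025],0.4,0],[[-0.358,-0.184,-0.025],0.4,0],[[-0.358,-0.184,-0.025],0.4,0],[[-0.358,-0.184,-0.025],0.4,0],[[-0.358,-0.184,-0.025],0.4,0]])

```text
time: 1.7
ee_pos: [0.4113, -0.0105, 0.3201]
tcp_rot: [-0.001, 0.509, 0.861, -0.0]
force: [0.1, 0.3, -0.2]
finger_gap: 0.0853
grasp_force: 0.0
```

Emit:
carry_out(series=[[[-0.398,-0.0275,0.05],0.382,0],[[-0.398,-0.0275,0.05],0.382,0],[[-0.398,-0.0275,0.05],0.382,0],[[-0.398,-0.0275,0.05],0.382,0],[[-0.398,-0.0275,0.05],0.382,0],[[-0.398,-0.0275,0.05],0.382,0],[[-0.398,-0.0275,0.05],0.382,0],[[-0.398,-0.0275,0.05],0.382,0]])

```text
time: 2.5
ee_pos: [0.5465, -0.2982, 0.2784]
tcp_rot: [-0.002, 0.669, 0.744, 0.0]
force: [-0.6, 1.1, 0.0]
finger_gap: 0.0856
grasp_force: 0.0
```

```bash
python3 - <<'E'
from plan import *
plan([(.545,-.299,.175,6.1)])
s=observe()
im=get_image("wrist")
for y in(-.3706,-.299,-.2262): print(np.round(proj("wrist",[.5425-(y+.299)*.1,y,.216],s),1))
cv2.imwrite("pics/w1.png",np.clip(255*(im/255.)**.7,0,255).astype(np.uint8)[...,::-1])
E
```

```text
now t 2.5 [ 0.5465 -0.2982  0.2784] ang 6.06 gap 0.0856 F [-0.6  1.1  0. ] g 0.0 q [-0.69  0.26  1.39  0.    1.5  -0.8 ]
[-0.0007 -0.002   0.1293] spin -0.0006 rows 2.1 0.0
[269.6 325.5]
[269.7 232.2]
[269.9 117.8]
```

View pics/w1.png

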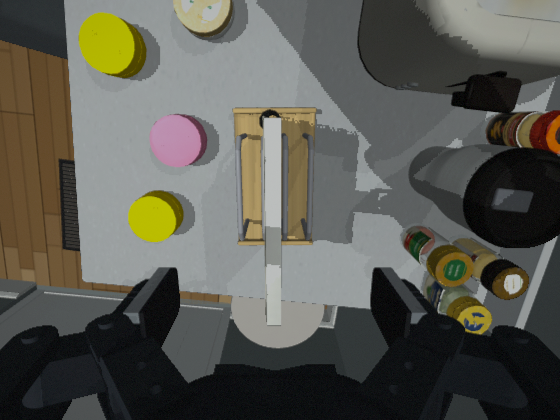

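The wrist picture shows the notebook's top edge from (273,117) to (274,326), midway between the fingers and aligned with them. I'll descend and grip.

Emit:
carry_out(series=[[[0,-0.001,0.04],0,0],[[0,-0.001,0.08],0,0],[[0,-0.001,0.11],0,0],[[0,-0.001,0.129],0,0],[[0,-0.001,0.129],0,0],[[0,-0.001,0.129],0,255],[[0,-0.001,0.129],0,255],[[0,-0.001,0.129],0,255]])

```text
time: 3.35
ee_pos: [0.5457, -0.2988, 0.1795]
tcp_rot: [0.001, 0.668, 0.744, 0.0]
force: [-0.1, 0.4, -0.1]
finger_gap: 0.0439
grasp_force: 0.0
```

Emit:
carry_out(series=[[[0,0,0],0,255],[[0,0,0],0,255],[[0,0,0],0,255],[[0,0,0],0,255],[[0,0,-0.005],0,255],[[0,0,-0.02],0,255],[[0,0,-0.035],0,255],[[0,0,-0.05],0,255]])

```text
time: 4.15
ee_pos: [0.545, -0.2983, 0.219]
tcp_rot: [0.0, 0.669, 0.744, -0.0]
force: [1.0, -1.1, -2.1]
finger_gap: 0.01
grasp_force: 58.5
```

```bash
python3 - <<'E'
from plan import *
plan([(.545,-.299,.30,6.1),(.48,-.03,.30,6.3),(.420,.244,.30,6.6),(.420,.244,.173,6.6)])
E
```

```text
now t 4.15 [ 0.545  -0.2983  0.219 ] ang 6.1 gap 0.01 F [ 1.  -1.1 -2.1] g 58.5 q [-0.7   0.28  1.47 -0.    1.38 -0.8 ]
[-8.000e-04 -1.000e-04 -1.013e-01] spin -0.0001 rows 1.6 0.0
[ 0.343  -0.0451  0.    ] spin -0.0033 rows 5.5 0.0
[ 0.3487 -0.037   0.    ] spin -0.005 rows 5.6 0.0
[0.     0.     0.1588] spin 0.0 rows 2.5 0.0
```

Emit:
carry_out(series=[[[0,0,-0.03],0,255],[[0,0,-0.06],0,255],[[0,0,-0.09],0,255],[[0,0,-0.101],0,255],[[0,0,-0.101],0,255],[[0,0,-0.101],0,255],[[0,0,-0.101],0,255],[[0,0,-0.101],0,255]])

```text
time: 4.95
ee_pos: [0.5444, -0.2979, 0.2969]
tcp_rot: [-0.001, 0.669, 0.744, -0.0]
force: [1.2, 0.2, -2.8]
finger_gap: 0.0104
grasp_force: 58.6
```

Emit:
carry_out(series=[[[0.04,-0.005,0],0,255],[[0.09,-0.012,0],0,255],[[0.14,-0.018,0],0,255],[[0.19,-0.025,0],0,255],[[0.24,-0.031,0],0,255],[[0.29,-0.038,0],0,255],[[0.33,-0.043,0],0,255],[[0.343,-0.045,0],0,255]])

```text
time: 5.75
ee_pos: [0.4789, -0.0265, 0.298]
tcp_rot: [-0.001, 0.667, 0.745, 0.0]
force: [-0.2, -1.2, -2.4]
finger_gap: 0.0099
grasp_force: 58.9
```

Emit:
carry_out(series=[[[0.04,-0.004,0],-0.001,255],[[0.09,-0.01,0],-0.004,255],[[0.14,-0.015,0],-0.008,255],[[0.19,-0.02,0],-0.008,255],[[0.24,-0.026,0],-0.008,255],[[0.29,-0.031,0],-0.008,255],[[0.335,-0.036,0],-0.008,255],[[0.349,-0.037,0],-0.008,255]])

```text
time: 6.55
ee_pos: [0.42, 0.2475, 0.298]
tcp_rot: [-0.001, 0.664, 0.747, -0.0]
force: [-0.3, -0.5, -2.7]
finger_gap: 0.0102
grasp_force: 58.9
```

```bash
python3 - <<'E'
from plan import *
plan([(.420,.244,.30,6.6),(.420,.244,.173,6.6)])
s=observe()
im=get_image("wrist")
cv2.imwrite("pics/w2.png",np.clip(255*(im/255.)**.7,0,255).astype(np.uint8)[...,::-1])
E
```

```text
now t 6.55 [0.42   0.2475 0.298 ] ang 6.75 gap 0.0102 F [-0.3 -0.5 -2.7] g 58.9 q [ 0.28 -0.11  1.74  0.    1.51  0.17]
[-0.0044 -0.0006 -0.0024] spin 0.0024 rows 0.1 0.0
[0.     0.     0.1588] spin 0.0 rows 2.5 0.0
```

View pics/w2.png

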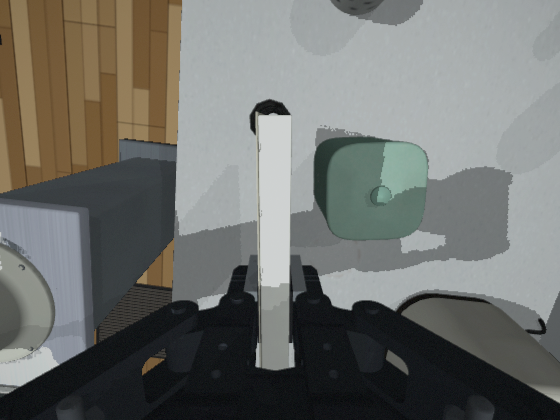

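The wrist picture shows the notebook held square. The canister knob is at (381,196) and the front lid rim runs from about (325,155) to (331,225). I'll check these in world coordinates.

```bash
python3 - <<'E'
from h import *
s=observe()
for n,u,v,z in [("knob",381,196,.138),("rimL a",325.5,160,.125),("rimL b",330,220,.125),("rimR a",427.5,160,.125),("rimR b",425.5,225,.125),("top a",345,140,.125),("top b",410,141.5,.125),("bot a",350,239.5,.125),("bot b",410,239.5,.125),("nbtop mid l",273,115,.335),("nbtop r",273,370,.335)]:
    print(n,np.round(ray("wrist",u,v,z,s),4))
E
```

```text
knob [0.52  0.261 0.138]
rimL a [0.4641 0.2872 0.125 ]
rimL b [0.4784 0.2279 0.125 ]
rimR a [0.5618 0.2987 0.125 ]
rimR b [0.5761 0.234  0.125 ]
top a [0.4795 0.308  0.125 ]
top b [0.541  0.3138 0.125 ]
bot a [0.5024 0.2094 0.125 ]
bot b [0.5641 0.2167 0.125 ]
nbtop mid l [0.4104 0.32   0.335 ]
nbtop r [0.4215 0.2251 0.335 ]
```

Emit:
carry_out(series=[[[0,0.002,0.03],-0.012,255],[[0,0.002,0.07],-0.012,255],[[0,0.002,0.11],-0.012,255],[[0,0.002,0.135],-0.012,255],[[0,0.002,0.148],-0.012,255],[[0,0.002,0.154],-0.012,255],[[0,0.002,0.157],-0.012,255],[[0,0.002,0.157],-0.012,255]])

```text
time: 7.4
ee_pos: [0.4233, 0.2453, 0.1738]
tcp_rot: [0.0, 0.661, 0.751, 0.001]
force: [0.0, -0.3, -2.4]
finger_gap: 0.01
grasp_force: 58.9
```

Emit:
carry_out(series=[[[0,0,0.0005],0,255],[[0,0,0.001],0,255],[[0,0,0.0015],0,255],[[0,0,0.0015],0,255],[[0,0,0.0015],0,255],[[0,0,0.0015],0,255],[[0,0,0.0015],0,255],[[0,0,0.0015],0,255]])

```text
time: 8.2
ee_pos: [0.4225, 0.2454, 0.1717]
tcp_rot: [-0.0, 0.661, 0.751, -0.0]
force: [-0.3, -0.1, -3.2]
finger_gap: 0.0101
grasp_force: 58.9
```

Emit:
carry_out(series=[[[0,0,0.0008],0,255],[[0,0,0.0016],0,255],[[0,0,0.0016],0,255],[[0,0,0.0016],0,255],[[0,0,0.0016],0,255],[[0,0,0.0016],0,255],[[0,0,0.0016],0,255],[[0,0,0.0016],0,255]])

```text
time: 9.0
ee_pos: [0.4225, 0.2454, 0.1704]
tcp_rot: [0.0, 0.661, 0.751, 0.0]
force: [0.0, -0.1, -2.4]
finger_gap: 0.0101
grasp_force: 59.1
```

Emit:
carry_out(series=[[[0,0,0.0008],0,255],[[0,0,0.0016],0,255],[[0,0,0.0016],0,255],[[0,0,0.0016],0,255],[[0,0,0.0016],0,255],[[0,0,0.0016],0,255],[[0,0,0.0016],0,255],[[0,0,0.0016],0,255]])

```text
time: 9.8
ee_pos: [0.423, 0.2456, 0.1702]
tcp_rot: [0.0, 0.661, 0.751, 0.001]
force: [-1.1, -0.4, 5.0]
finger_gap: 0.0099
grasp_force: 60.1
```

Emit:
carry_out(series=[[[0,0,-0.0016],0,210],[[0,0,-0.0016],0,200],[[0,0,-0.0016],0,190],[[0,0,-0.0016],0,180],[[0,0,-0.0016],0,170],[[0,0.004,-0.0016],0,160],[[0,0.007,-0.0016],0,153],[[0,0.01,-0.0016],0,153]])

```text
time: 10.6
ee_pos: [0.4307, 0.2465, 0.1704]
tcp_rot: [0.0, 0.661, 0.751, 0.0]
force: [-0.3, -0.2, -0.2]
finger_gap: 0.034
grasp_force: 0.0
```

Emit:
carry_out(series=[[[0,0.008,0],0,153],[[0,0.016,0],0,153],[[0,0.024,0],0,153],[[0,0.032,0],0,153],[[0,0.04,0],0,153],[[0,0.046,0],0,153],[[0,0.052,0],0,153],[[0,0.052,0],0,153]])

```text
time: 11.4
ee_pos: [0.4723, 0.2517, 0.1705]
tcp_rot: [0.0, 0.661, 0.751, 0.0]
force: [0.5, 0.5, 1.3]
finger_gap: 0.0344
grasp_force: 0.2
```

```bash
python3 - <<'E'
from plan import *
plan([])
a=get_image("scene");b=get_image("wrist")
g=lambda i:np.clip(255*(i/255.)**0.7,0,255).astype(np.uint8)[...,::-1]
A=cv2.resize(g(a[70:210,110:260]),(450,420),interpolation=cv2.INTER_CUBIC)
B=cv2.resize(g(b),(350,262)); B=cv2.copyMakeBorder(B,0,158,0,0,cv2.BORDER_CONSTANT)
cv2.imwrite("pics/p1.png",np.hstack([A,B]))
E
```

```text
now t 11.4 [0.4723 0.2517 0.1705] ang 7.28 gap 0.0344 F [0.5 0.5 1.3] g 0.2 q [ 0.26  0.11  1.77 -0.    1.26  0.14]
```

View pics/p1.png

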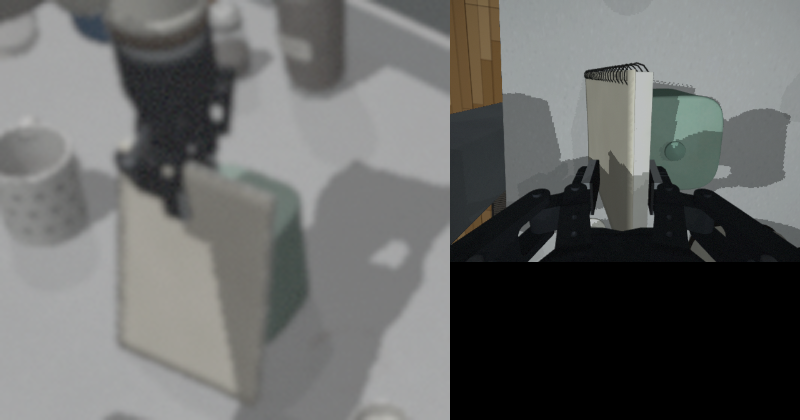

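The picture shows the notebook standing on its foot and tilting back between the fingers, just short of the canister. I'll push on slowly.

Emit:
carry_out(series=[[[0,0.003,0],0,153],[[0,0.006,0],0,153],[[0,0.009,0],0,153],[[0,0.012,0],0,153],[[0,0.015,0],0,153],[[0,0.015,0],0,153],[[0,0.015,0],0,153],[[0,0.015,0],0,153]])

```text
time: 12.3
ee_pos: [0.4836, 0.2533, 0.1705]
tcp_rot: [0.0, 0.661, 0.751, 0.0]
force: [-0.4, -0.9, 0.2]
finger_gap: 0.0343
grasp_force: 0.3
```

```bash
python3 - <<'E'
from plan import *
plan([])
a=get_image("scene");b=get_image("wrist")
g=lambda i:np.clip(255*(i/255.)**0.7,0,255).astype(np.uint8)[...,::-1]
A=cv2.resize(g(a[110:210,140:220]),(320,400),interpolation=cv2.INTER_CUBIC)
B=cv2.resize(g(b)[80:400,150:500],(437,400))
cv2.imwrite("pics/p2.png",np.hstack([A,B]))
E
```

```text
now t 12.3 [0.4836 0.2533 0.1705] ang 7.3 gap 0.0343 F [-0.4 -0.9  0.2] g 0.3 q [ 0.26  0.14  1.74 -0.    1.26  0.13]
```

View pics/p2.png

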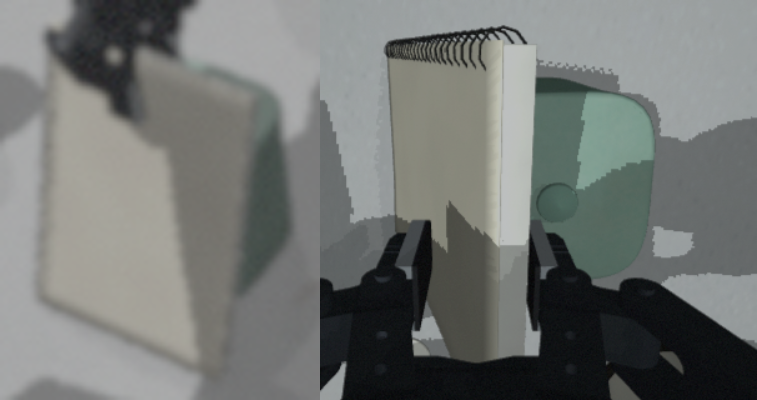

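Spiral at the left, notebook leaning near the rim, and the back finger possibly still carrying it (pad 0.3 N). I'll go a little further.

Emit:
carry_out(series=[[[0,0.002,0],0,153],[[0,0.004,0],0,153],[[0,0.006,0],0,153],[[0,0.008,0],0,153],[[0,0.008,0],0,153],[[0,0.008,0],0,153],[[0,0.008,0],0,153],[[0,0.008,0],0,153]])

```text
time: 13.2
ee_pos: [0.4899, 0.2541, 0.1704]
tcp_rot: [-0.0, 0.661, 0.751, -0.0]
force: [-0.6, 0.8, 0.4]
finger_gap: 0.0344
grasp_force: 0.0
```

Emit:
carry_out(series=[[[0,0,-0.006],0,153],[[0,0,-0.015],0,153],[[0,0,-0.03],0,153],[[0,0,-0.05],0,153],[[0,0,-0.08],0,153],[[0,0,-0.11],0,100],[[0,0,-0.14],0,0],[[0,0,-0.14],0,0]])

```text
time: 14.0
ee_pos: [0.4921, 0.2547, 0.2879]
tcp_rot: [0.003, 0.661, 0.751, 0.004]
force: [0.6, -0.8, 1.7]
finger_gap: 0.0758
grasp_force: 0.0
```

```bash
python3 - <<'E'
from plan import *
plan([])
a=get_image("scene");s=observe();b=get_image("wrist")
g=lambda i:np.clip(255*(i/255.)**0.7,0,255).astype(np.uint8)[...,::-1]
A=cv2.resize(g(a[110:210,140:220]),(320,400),interpolation=cv2.INTER_CUBIC)
B=cv2.resize(g(b)[60:380,150:500],(437,400))
cv2.imwrite("pics/p3.png",np.hstack([A,B]))
E
```

```text
now t 14.0 [0.4921 0.2547 0.2879] ang 7.3 gap 0.0758 F [ 0.6 -0.8  1.7] g 0.0 q [ 0.26  0.06  1.59 -0.    1.48  0.13]
```

View pics/p3.png

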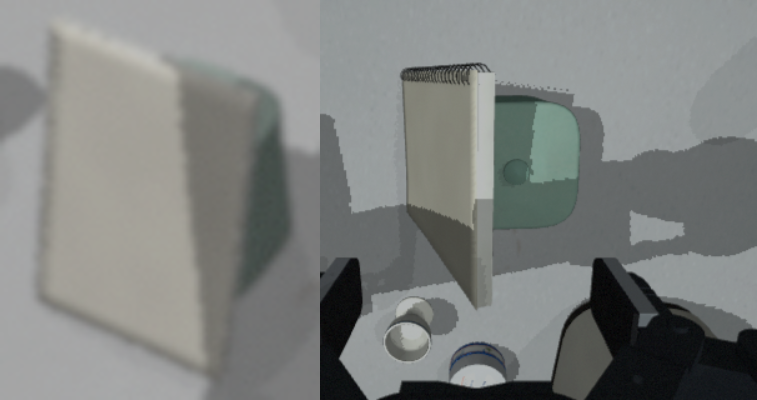

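The picture shows the notebook leaning on the canister on its own. Its foot edge runs from (404,82) to (408,211) in the right panel, and from (40,297) to (218,373) in the left. The canister hasn't visibly moved. That was the tenth picture, so from here I work numerically.

```bash
python3 - <<'E'
from plan import *
plan([])
W=lambda X,Y,z:np.round(ray("wrist",150+(X-320)/1.2486,60+Y/1.25,z),4)
S=lambda X,Y,z:np.round(ray("scene",139.6+X/4,109.6+Y/4,z),4)
print("foot",W(404,82,0.003),W(408,211,.003),"scene",S(40,297,.003),S(218,373,.003))
print("top",W(494,70,.196),W(491,304,.196),"scene",S(52,25,.198),S(254,92,.198))
print("knob",W(515,171,.138))
# tub check in the top image by colour
b=get_image("top"); cv2.imwrite("pics/top2.png",b[...,::-1])
h=cv2.cvtColor(b,cv2.COLOR_RGB2HSV)
def cc(lo,hi,box):
    m=cv2.inRange(h,lo,hi); k=np.zeros_like(m); x0,y0,x1,y1=box; k[y0:y1,x0:x1]=m[y0:y1,x0:x1]
    n,_,st,c=cv2.connectedComponentsWithStats(k); i=1+np.argmax(st[1:,4]); return st[i],c[i]
st,c=cc((8,25,60),(28,255,255),(295,195,340,245)); print("tan",st,c,ray("top",*c,.035))
st,c=cc((60,30,40),(95,255,255),(120,140,210,230)); print("green",st,c)
E
```

```text
now t 14.1 [0.4903 0.2541 0.2834] ang 7.29 gap 0.0856 F [ 0.2  0.3 -0.5] g 0.0 q [0.26 0.07 1.59 0.   1.48 0.13]
foot [0.4107 0.3087 0.003 ] [0.4256 0.1726 0.003 ] scene [0.4112 0.3174 0.003 ] [0.4315 0.1761 0.003 ]
top [0.4903 0.3287 0.196 ] [0.5084 0.1864 0.196 ] scene [0.4777 0.3239 0.198 ] [0.5054 0.1837 0.198 ]
knob [0.5178 0.2619 0.138 ]
tan [305 208  24  25 393] [316.48091603 219.96437659] [ 0.44789868 -0.11513443  0.035     ]
green [143 167  42  21 688] [162.64389535 177.02906977]
```

```bash
python3 - <<'E'
from plan import *
plan([(.47,.07,.28,52.3),(.447,-.117,.13,97.3),(.447,-.117,.003,97.3)],(.4899,.2541,.2834,7.3))
E
```

```text
now t 14.15 [0.4897 0.254  0.2821] ang 7.29 gap 0.0856 F [-0.9  0.2 -0.4] g 0.0 q [0.26 0.07 1.6  0.   1.48 0.13]
[-0.2251 -0.0539  0.0042] spin -0.75 rows 3.7 5.2
[-0.1202 -0.2025  0.1875] spin -0.75 rows 4.8 5.2
[0.     0.     0.1588] spin 0.0 rows 2.5 0.0
```

Emit:
carry_out(series=[[[-0.05,-0.012,0],-0.14,0],[[-0.1,-0.024,0.002],-0.28,0],[[-0.15,-0.036,0.004],-0.42,0],[[-0.2,-0.048,0.004],-0.56,0],[[-0.225,-0.054,0.004],-0.7,0],[[-0.225,-0.054,0.004],-0.75,0],[[-0.225,-0.054,0.004],-0.75,0],[[-0.225,-0.054,0.004],-0.75,0]])

```text
time: 14.95
ee_pos: [0.4694, 0.0702, 0.2783]
tcp_rot: [-0.001, 0.324, 0.946, -0.0]
force: [-0.1, -0.1, -0.5]
finger_gap: 0.0852
grasp_force: 0.0
```

Emit:
carry_out(series=[[[-0.025,-0.04,0.02],-0.14,0],[[-0.05,-0.08,0.05],-0.28,0],[[-0.075,-0.12,0.09],-0.42,0],[[-0.1,-0.165,0.13],-0.56,0],[[-0.12,-0.2025,0.17],-0.7,0],[[-0.12,-0.2025,0.1875],-0.75,0],[[-0.12,-0.2025,0.1875],-0.75,0],[[-0.12,-0.2025,0.1875],-0.75,0]])

```text
time: 15.75
ee_pos: [0.4469, -0.1161, 0.1294]
tcp_rot: [-0.0, -0.063, 0.998, 0.0]
force: [-0.0, -0.0, 0.8]
finger_gap: 0.0852
grasp_force: 0.0
```

```bash
python3 - <<'E'
from plan import *
s=observe();im=get_image("wrist"); cv2.imwrite("pics/w3.png",im[...,::-1])
h=cv2.cvtColor(im,cv2.COLOR_RGB2HSV)
e=proj("wrist",[.447,-.117,.035],s);print("expected",e, h[int(e[1]),int(e[0])])
m=cv2.inRange(h,(8,40,60),(24,200,255))
n,_,st,c=cv2.connectedComponentsWithStats(m)
for i in range(1,n):
    if st[i,4]>400: print(st[i],c[i],np.round(ray("wrist",*c[i],.035,s),4))
plan([(.447,-.117,.003,97.3)])
E
```

```text
expected [272.37531625 217.23871508] [ 22  98 143]
[ 235  181   78   75 3362] [272.94913742 219.13355146] [ 0.4484 -0.1164  0.035 ]
[    0   233   156   101 10176] [ 68.05847091 273.69113601] [ 0.5142 -0.2737  0.035 ]
now t 15.8 [ 0.4477 -0.1163  0.1303] ang 97.24 gap 0.0854 F [-0.3 -0.   1. ] g 0.0 q [-0.52 -0.03  2.01  0.    1.17 -2.21]
[ 0.0009 -0.0008  0.1591] spin -0.0011 rows 2.5 0.0
```

Emit:
carry_out(series=[[[0,0,0.05],0,0],[[0,0,0.1],0,0],[[0,0,0.135],0,0],[[0,0,0.15],0,0],[[0,0,0.158],0,0],[[0,0,0.158],0,0],[[0,0,0.158],0,0],[[0,0,0.158],0,60]])

```text
time: 16.6
ee_pos: [0.4481, -0.1175, 0.0043]
tcp_rot: [0.001, -0.064, 0.998, -0.001]
force: [0.1, 0.3, -0.7]
finger_gap: 0.0731
grasp_force: 0.0
```

Emit:
carry_out(series=[[[0,0,0],0,100],[[0,0,0],0,130],[[0,0,0],0,130],[[0,0,0],0,130],[[0,0,0],0,130],[[0,0,0],0,130],[[0,0,0],0,130],[[0,0,0],0,130]])

```text
time: 17.4
ee_pos: [0.4479, -0.1174, 0.0043]
tcp_rot: [0.001, -0.064, 0.998, -0.001]
force: [-1.4, 1.3, 7.8]
finger_gap: 0.0602
grasp_force: 64.2
```

```bash
python3 - <<'E'
from plan import *
plan([(.448,-.1174,.11,97.3),(.3605,.2364,.11,97.3),(.3605,.2364,.010,97.3)])
E
```

```text
now t 17.4 [ 0.4479 -0.1174  0.0043] ang 97.29 gap 0.0602 F [-1.4  1.3  7.8] g 64.2 q [-0.52  0.2   2.06  0.    0.88 -2.22]
[-1.000e-04 -0.000e+00 -1.321e-01] spin -0.0002 rows 2.1 0.0
[0.0523 0.4526 0.    ] spin 0.0 rows 7.3 0.0
[0.    0.    0.125] spin 0.0 rows 2.0 0.0
```

Emit:
carry_out(series=[[[0,0,-0.01],0,130],[[0,0,-0.04],0,130],[[0,0,-0.08],0,130],[[0,0,-0.12],0,130],[[0,0,-0.132],0,130],[[0,0,-0.132],0,130],[[0,0,-0.132],0,130],[[0,0,-0.132],0,130]])

```text
time: 18.2
ee_pos: [0.4454, -0.1161, 0.1064]
tcp_rot: [-0.002, -0.064, 0.998, 0.001]
force: [-1.1, 0.5, -2.0]
finger_gap: 0.0599
grasp_force: 65.3
```

Emit:
carry_out(series=[[[0.015,0.05,0],0,130],[[0.03,0.11,0],0,130],[[0.045,0.17,0],0,130],[[0.052,0.23,0],0,130],[[0.052,0.29,0],0,130],[[0.052,0.35,0],0,130],[[0.052,0.41,0],0,130],[[0.052,0.45,0],0,130]])

```text
time: 19.0
ee_pos: [0.3579, 0.2373, 0.107]
tcp_rot: [-0.001, -0.065, 0.998, -0.0]
force: [1.1, -0.2, -1.8]
finger_gap: 0.06
grasp_force: 65.7
```

```bash
python3 - <<'E'
from plan import *
plan([(.3605,.2364,.010,97.3)])
E
```

```text
now t 19.0 [0.3579 0.2373 0.107 ] ang 97.41 gap 0.06 F [ 1.1 -0.2 -1.8] g 65.7 q [ 0.3  -0.09  2.11  0.    1.12 -1.4 ]
[-0.0031 -0.0015  0.1213] spin 0.0018 rows 1.9 0.0
```

Emit:
carry_out(series=[[[0,0,0.04],0,130],[[0,0,0.08],0,130],[[0,0,0.11],0,130],[[0,0,0.12],0,130],[[0,0,0.125],0,130],[[0,0,0.1265],0,130],[[0,0,0.1265],0,130],[[0,0,0.1265],0,130]])

```text
time: 19.8
ee_pos: [0.3608, 0.2352, 0.0082]
tcp_rot: [0.001, -0.064, 0.998, 0.0]
force: [0.3, -0.1, -1.1]
finger_gap: 0.0597
grasp_force: 65.8
```

Emit:
carry_out(series=[[[0,0,0.0005],0,130],[[0,0,0.001],0,130],[[0,0,0.0015],0,130],[[0,0,0.0015],0,130],[[0,0,0.0015],0,130],[[0,0,0.0015],0,130],[[0,0,0.0015],0,130],[[0,0,0.0015],0,130]])

```text
time: 20.6
ee_pos: [0.3598, 0.2349, 0.006]
tcp_rot: [-0.0, -0.064, 0.998, -0.0]
force: [-0.6, 0.3, -2.1]
finger_gap: 0.0602
grasp_force: 65.8
```

Emit:
carry_out(series=[[[-0.007,0,0],0,130],[[-0.014,0,0],0,130],[[-0.021,0,0],0,130],[[-0.026,0,0],0,130],[[-0.03,0,0],0,130],[[-0.03,0,0],0,130],[[-0.03,0,0],0,130],[[-0.03,0,0],0,130]])

```text
time: 21.4
ee_pos: [0.3834, 0.2379, 0.0059]
tcp_rot: [-0.0, -0.064, 0.998, -0.0]
force: [0.0, -1.0, -1.8]
finger_gap: 0.0599
grasp_force: 65.8
```

Emit:
carry_out(series=[[[-0.001,0,0],0,130],[[-0.002,0,0],0,130],[[-0.003,0,0],0,130],[[-0.003,0,0],0,130],[[-0.003,0,0],0,130],[[-0.003,0,0],0,130],[[-0.003,0,0],0,130],[[-0.003,0,0],0,130]])

```text
time: 22.2
ee_pos: [0.386, 0.2383, 0.006]
tcp_rot: [-0.0, -0.064, 0.998, -0.0]
force: [-0.5, 0.1, -1.6]
finger_gap: 0.0602
grasp_force: 65.8
```

Emit:
carry_out(series=[[[-0.001,0,0],0,130],[[-0.002,0,0],0,130],[[-0.0025,0,0],0,130],[[-0.0025,0,0],0,130],[[-0.0025,0,0],0,130],[[-0.0025,0,0],0,130],[[-0.0025,0,0],0,130],[[-0.0025,0,0],0,130]])

```text
time: 23.0
ee_pos: [0.3879, 0.2385, 0.006]
tcp_rot: [-0.0, -0.064, 0.998, -0.0]
force: [-1.4, -0.6, -1.6]
finger_gap: 0.06
grasp_force: 65.8
```

```bash
python3 - <<'E'
from plan import *
fs=[]
plan([])
for i in range(4):
    fs.append(observe()["force"]); b=get_image("scene")
print(np.mean(fs,0))
c=cv2.imread("pics/scene.png")
# notebook foot line in scene image: dark-to-light profile around expected foot points
for p in ([.420,.244,.004],[.4115,.31,.004],[.429,.175,.004]): print(proj("scene",p))
x,y=[int(round(v)) for v in proj("scene",[.4115,.31,.004])]
print(b[y-8:y+12,x+4].tolist())
cv2.imwrite("pics/s3.png",b[...,::-1])
E
```

```text
now t 23.0 [0.3879 0.2385 0.006 ] ang 97.29 gap 0.06 F [-1.4 -0.6 -1.6] g 65.8 q [ 0.28  0.18  2.08 -0.    0.88 -1.41]
[-1.03349317 -0.3341353  -1.92033559]
[171.89774289 193.75983249]
[151.6148373  184.75246907]
[193.74046725 203.41993755]
[[19, 19, 22], [18, 18, 21], [21, 22, 24], [21, 20, 21], [19, 19, 21], [20, 20, 23], [18, 19, 18], [20, 21, 24], [23, 24, 25], [31, 30, 30], [44, 42, 39], [58, 56, 50], [74, 69, 59], [90, 83, 71], [107, 99, 83], [133, 124, 103], [151, 144, 123], [159, 156, 137], [163, 163, 147], [164, 164, 149]]
```

Emit:
carry_out(series=[[[-0.0005,0,0],0,130],[[-0.001,0,0],0,130],[[-0.0015,0,0],0,130],[[-0.0015,0,0],0,130],[[-0.0015,0,0],0,130],[[-0.0015,0,0],0,130],[[-0.0015,0,0],0,130],[[-0.0015,0,0],0,130]])

```text
time: 24.0
ee_pos: [0.3892, 0.2386, 0.0059]
tcp_rot: [-0.0, -0.064, 0.998, -0.0]
force: [-3.5, -0.8, -0.8]
finger_gap: 0.0601
grasp_force: 65.8
```

```bash
python3 - <<'E'
from plan import *
plan([]);fs=[]
for i in range(6):
    fs.append(observe()["force"]); get_image("scene")
print(np.mean(fs,0),np.std(fs,0))
E
```

```text
now t 24.0 [0.3892 0.2386 0.0059] ang 97.29 gap 0.0601 F [-3.5 -0.8 -0.8] g 65.8 q [ 0.28  0.18  2.08 -0.    0.88 -1.41]
[-2.90280856 -0.41804688 -1.15717772] [0.62643926 0.33894777 0.37615674]
```

Emit:
carry_out(series=[[[0.0004,0,0.0008],0,130],[[0.0006,0,0.0016],0,130],[[0.0006,0,0.0022],0,130],[[0.0006,0,0.0022],0,130],[[0.0006,0,0.0022],0,130],[[0.0006,0,0.0022],0,130],[[0.0006,0,0.0022],0,130],[[0.0006,0,0.0022],0,130]])

```text
time: 25.1
ee_pos: [0.3891, 0.2387, 0.0044]
tcp_rot: [0.0, -0.064, 0.998, 0.0]
force: [-0.6, 0.1, -0.2]
finger_gap: 0.0601
grasp_force: 66.2
```

Emit:
carry_out(series=[[[0,0,0.0006],0,130],[[0,0,0.0006],0,130],[[0,0,0.0006],0,60],[[0,0,0.0006],0,50],[[0,0,0.0006],0,30],[[0,0,0.0006],0,0],[[0,0,0.0006],0,0],[[0,0,0.0006],0,0]])

```text
time: 25.9
ee_pos: [0.3887, 0.2386, 0.0038]
tcp_rot: [0.0, -0.064, 0.998, 0.0]
force: [-1.4, -0.8, -0.3]
finger_gap: 0.0857
grasp_force: 0.0
```

Emit:
carry_out(series=[[[0,0,-0.01],0,0],[[0,0,-0.03],0,0],[[0,0,-0.06],0,0],[[0.03,0,-0.1],0,0],[[0.06,0,-0.15],0,0],[[0.09,0,-0.2],0,0],[[0.1,0,-0.25],0,0],[[0.1,0,-0.25],0,0]])

```text
time: 26.7
ee_pos: [0.3118, 0.2297, 0.2102]
tcp_rot: [0.006, -0.064, 0.998, 0.002]
force: [1.2, 0.2, 0.8]
finger_gap: 0.0854
grasp_force: 0.0
```

```bash
python3 - <<'E'
from plan import *
plan([])
s=observe();im=get_image("wrist"); cv2.imwrite("pics/w4.png",im[...,::-1])
h=cv2.cvtColor(im,cv2.COLOR_RGB2HSV)
print("tub expected",proj("wrist",[.389,.2387,.035],s),"foot exp",proj("wrist",[.42,.244,.004],s))
m=cv2.inRange(h,(8,40,60),(24,200,255));n,_,st,c=cv2.connectedComponentsWithStats(m)
for i in range(1,n):
    if st[i,4]>200: print("tan",st[i],c[i],np.round(ray("wrist",*c[i],.035,s),4))
b=get_image("top"); cv2.imwrite("pics/top3.png",b[...,::-1]); a=cv2.imread("pics/top.png")[...,::-1]
g=lambda i:cv2.inRange(cv2.cvtColor(np.ascontiguousarray(i),cv2.COLOR_RGB2HSV),(60,30,40),(95,255,255))
for i in(a,b):
    k=g(i)[140:230,120:210]; ys,xs=np.where(k); print("green bbox",xs.min()+120,xs.max()+120,ys.min()+140,ys.max()+140,len(xs))
for nme,p in(("nb top",[.499,.257,.196]),("tub",[.389,.2387,.035])): print(nme,proj("top",p))
ht=cv2.cvtColor(b,cv2.COLOR_RGB2HSV); m=cv2.inRange(ht,(8,30,60),(26,200,255))[150:270,120:230]
n,_,st,c=cv2.connectedComponentsWithStats(m)
for i in range(1,n):
    if st[i,4]>40:
        q=c[i]+[120,150]; print("top tan",st[i],q,np.round(ray("top",*q,.035),4))
E
```

```text
now t 26.7 [0.3118 0.2297 0.2102] ang 97.34 gap 0.0854 F [1.2 0.2 0.8] g 0.0 q [ 0.32 -0.36  2.12  0.    1.37 -1.38]
tub expected [272.66776413 262.66973688] foot exp [273.90092722 275.41072604]
tan [  265     0   295   133 32131] [422.01151536  56.88409947] [0.1733 0.3452 0.035 ]
tan [  80    8   80   70 3621] [114.23971279  47.43689589] [0.2006 0.0743 0.035 ]
tan [    0    69   560   104 19611] [302.62184488 119.61210545] [0.2398 0.2481 0.035 ]
tan [480 157  48  12 315] [503.65714286 162.42222222] [0.2544 0.4484 0.035 ]
tan [ 246  231   56   58 1919] [273.6373111  259.63626889] [0.3854 0.2393 0.035 ]
green bbox 143 189 166 214 1807
green bbox 143 184 166 188 699
nb top [155.63843468 188.35185179]
tub [177.44608229 244.63177096]
top tan [ 46  82  25  26 411] [178.14355231 244.33333333] [0.3897 0.237  0.035 ]
top tan [ 26  88  15  32 216] [152.93518519 255.83333333] [0.3614 0.2997 0.035 ]
```

```bash
python3 - <<'E'
from plan import *
for i in range(8): get_image("top")
print(np.abs(observe()["qvel"]).max())
print(job_done())
E
```

```text
0.004854108256002113
the job is handed in; nothing more can be done
None
```

The job is handed in at about 27 s: by my measurements, the notebook leans about 20° on the canister with the small tub touching the middle of its foot; the bystanders stayed clear of the arm's path, though I did not re-measure them, and no verdict was returned.

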